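Dock a circuit board carrier on the pins of a test fixture

TASK

The blue circuit board carrier has been set down crooked on the test fixture and rides on the two locating pins. Without gripping or lifting it or touching its circuit board, push it with the fingertips against the fixture's back rail and nudge it along until both of its holes drop over the pins and it lies flat on the bed. Then push the red knob of the swing clamp round to its stop so that the clamp's foot stands over the carrier, draw clear, and leave everything else on the desk where it is.

Things in the scene. Friction and masses are not known exactly. Their poses are not given: they have to be found in the camera images.
- fixture_base: Grey test fixture base, fixed: a plate 216 (its x) x 160 (its y) mm on four pillars. Origin: centre of its underside, on the desk; z up; at zero yaw its x points away from the robot. The flat bed is 60 mm above the origin. The bed is clear but for the two pins and the back rail; behind the rail, at y = +70 mm, stand the clamp post (x = +20) and two 7 mm high sockets (x = -80, -62 mm).
- rail_face (a point): Foot of the aluminium back rail on the face toward the carrier, at x = 0, y = +50.8, z = 60 mm in the base's frame. The rail runs along the base's x, 9 mm thick, 18 mm high above the bed, from x = -72 to +46 mm (the clamp's foot passes beyond its far end).
- pin0_tip (a point): Tip of the first locating pin, at x = -36, y = +28 mm, z = 67 mm in the base's frame: a steel pin, 8 mm in diameter with a bullet nose, 7 mm high above the bed.
- pin1_tip (a point): Tip of the second locating pin, alike, at x = +36, y = +28 mm in the base's frame.
- carrier: Loose blue carrier plate 140 (its x) x 100 (its y) x 8 mm, about 0.36 kg, with a green circuit board (75 x 45 mm, up to 31 mm above the underside) fixed on it, 13 mm in from the -y edge. Origin: centre of the plate's underside; z up. Seated, its axes agree with the base's and its origin lies straight above the base's origin, at 60 mm, with the rail 0.8 mm away.
- carrier_edge (a point): Middle of the carrier's lower edge away from the rail, at y = -50 mm in its frame. At the start this edge lies on the bed and the +y part rides on the pin tips, so the plate leans about 5 degrees; it is up to 25 mm out of place along the rail either way, 8 to 14 mm short of its place toward the rail and up to 5 degrees askew.
- carrier_board: The green circuit board on the carrier, 75 mm along the carrier's x, 45 mm along its y, on short stand-offs; origin: the middle of its footprint on the plate's top, at y = -14, z = +8 mm in the carrier's frame. Keep the fingers off it.
- hole0 (a point): Top mouth of the carrier's first through hole, 10.5 mm wide with a steel rim, at x = -36, y = +28, z = +8 mm in the carrier's frame; it belongs over the first pin.
- hole1 (a point): Top mouth of the second hole, alike, at x = +36, y = +28 mm in the carrier's frame; it belongs over the second pin.
- clamp (a joint): Angle of the swing clamp about its post (rad): 0 = open, arm along the base's +x behind the rail; grows clockwise seen from above; 1.57 = arm along the base's -y, over the carrier; stop at 1.6. Stays where it is left (friction 0.04 N m). Arm 20 to 26 mm above the bed; its rubber foot reaches down to 9.5 mm, 1.5 mm clear of a seated carrier, but strikes one that rides on the pins.
- clamp_pivot (a point): A point on the axis of the clamp's post, at x = +20, y = +70, z = 100 mm in the base's frame.
- clamp_knob (a point): Middle of the clamp's red knob, on the arm 42 mm from the pivot's axis: 13 mm in diameter, upright, from 26 to 48 mm above the bed (this point 40 mm above it).
- battery: Blue 9 V battery lying on the desk, 26 x 49 x 17 mm, right of the fixture's near end; origin: centre of its underside. Leave it alone.
- flux_bottle: Clear bottle with red nozzle, 33 mm wide, 99 mm high, right of the fixture's far end; origin: centre of its underside. Leave it alone.
- solder_spool: Spool of solder standing on the desk, 56 mm wide, 38 mm high, right of the fixture; origin: centre of its underside. Leave it alone.
- side_cutters: Side cutters with blue grips lying on the desk, 39 x 126 x 10 mm, right of the spool; origin: centre of the underside. Leave them alone.

How it is judged:
On the way, in this order (a step that is already met when the one before it is completed fails the run):
1. the carrier has dropped flat over both pins, with the clamp not yet over it (horizontal distance between hole0 and pin0_tip below 0.003 m and horizontal distance between hole1 and pin1_tip below 0.003 m and z of carrier in the frame of fixture_base below 0.0615 m and angle between carrier's own z axis and vertical below 0.025 rad and value of joint clamp below 0.6 rad), for 0.2 s.
2. the clamp is swung round over the carrier (value of joint clamp above 1.45 rad), for 0.1 s.
At the end, for the whole second after the job is handed in: The carrier lies flat on the bed (within 1.5 mm and 0.025 rad) with each hole within 3 mm of its pin's axis, at rest, and the clamp stands at 1.45 rad or more (horizontal distance between hole0 and pin0_tip below 0.003 m and horizontal distance between hole1 and pin1_tip below 0.003 m and z of carrier in the frame of fixture_base below 0.0615 m and angle between carrier's own z axis and vertical below 0.025 rad and value of joint clamp above 1.45 rad and linear speed of carrier below 0.01 m/s); the robot touches nothing.
It fails at once if the carrier is lifted more than about 15 mm off the bed or tipped up (z of carrier in the frame of fixture_base above 0.075 m or angle between carrier's own z axis and vertical above 0.22 rad).
It fails at once if the fingers press on the circuit board (contact force between the fingers and carrier_board above 2 N).
It fails at once if the battery, flux bottle, solder spool or side cutters are moved by more than 20 mm (distance of any of battery, flux_bottle, solder_spool, side_cutters from where it was at the start of the episode above 0.02 m).
It also fails if it takes over 64 s, if anything falls off the work surface, if the arm or the gripper's body presses on something with over 40 N, if the wrist force passes 120 N, or if a joint passes its speed limit or range.

ROBOT

A 7-joint arm with a two-finger parallel gripper is mounted at the origin on a cart in front of the work surface, level with it; the furniture and walls round the work are solid. World frame = base frame: x ahead of the robot, y to its left, z up, the work surface at z = 0. Lengths are in m, angles in rad, forces in N, time in s.
With the tool pointing down it reaches from about 0.4 to 0.85 m from the base axis. Payload 4.4 kg.
Tool frame: the origin (TCP) lies midway between the tips of the shut fingers; the grasp point (between the pads) lies 19 mm behind it (grasp_offset is the distance from the TCP to the grasp point, in m); z points along the fingers, y is the line along which they close (so a half turn about z gives the same grasp; the last joint's range is limited). The gripper opens to 94 mm and grips with 3 to 60 N. Pads are 16 mm wide; open, the fingers measure 119 mm over their backs; the gripper's body (75 mm by 177 mm) begins 78 mm behind the grasp point.
Start: joints at [-1.267, 0.628, 0.038, 1.517, -0.027, 0.996, -0.02], TCP at [0.235, 0.606, 0.172] pointing down, gripper open.
Joint ranges: [-3.06, 3.06], [-0.37, 2.12], [-1.25, 1.32], [0.18, 2.47], [-1.1, 4.24], [0.23, 1.98], [-2.94, 2.94]. Speed limits (rad/s): [2.57, 2.57, 3.14, 3.14, 3.14, 3.14, 3.14].

INTERFACE

Orientations are given as a rotation vector (axis times angle).
In Python, from plant import * gives the robot as it stands.
- The arm moves only by the tool drive_tool, never from a script. Its argument "plan" is a list that holds one entry, the list of rows, each a list of 4 numbers: the shift along the tool's x, y, z each as a share of 1000 mm, from -1 to 1, then the turn about the tool's z as a share of 45 degrees, from -1 to 1. In form: [[[x, y, z, turn], ...]]. A call has 1 to 8 rows; each row is the pose to reach, as a shift and turn from the pose commanded when the call began, along the tool's axes at that moment; what a row does not reach only later rows make up. A row lasts 1/8 s, in which the tool goes at most 62.5 mm and 10.7 degrees, less where a joint would pass 70% of its speed; a pose out of reach is approached as far as the arm can. A call with a number of a shift or a turn outside -1 to 1 is refused whole. A call with a gripper value outside its range is refused whole. "fingers" is the closure, from -1 (fully open) to 1 (shut), set as the call begins (left out, the last holds). The fingers move at their own pace and stop on an object; "squeeze" is the grip in N (left out, the last holds). Time passes only in rows, so rows that repeat a pose let the fingers close. It gives the time, the measured TCP pose, the force, the opening and the grip force at its end, in the units of the state.
- sense(): the state, without advancing time (a new reading comes with each control period).
- capture(name): name is "scene" or "top" or "wrist"; returns a dict with "pixels" (480x640x3 uint8, red, green, blue), "depth" (480x640 float32, m along the optical axis (not along the pixel's ray), 0 where there is no reading), "camera_matrix" (3x3 intrinsics, pixels), "position" and "attitude" of the camera in the world. Camera axes: x right, y down, z forward; pixel columns grow to the right and rows downward; lengths in m; the calibration is good to about 2 mm. A picture is of the moment at which its call begins.
- sign_off(): hands the job in; it is judged then, once.
Trained networks look in a picture, given as the dict that the camera call returned (one of the last four; its "shot" number tells which), for a name from the list of things; names that differ only in an ending like _2 or _b are one class to them, and where a whole thing is asked for, a point or a joint stands for the part that bears it (a point fixed in the world has none). Each returns a list of dicts, best first, with "p" (0 to 1); they miss things now and then, are a little off and sometimes report something else, mostly with a low value. They report only what shows in the picture. A call takes as long as a camera call.
- find_in(picture, query): "box" ([left, top, width, height] in pixels, round what is visible of it).
- trace(picture, query): "mask" (480x640 bool, what is visible of it) and "box" ([left, top, width, height] in pixels, round what is visible of it).
- place_of(picture, query): "position" ([column, row] in pixels: a listed point, or the origin of a listed thing).
The state is a dict: "time_s": time; "q": joint angles; "qd": joint speeds; "effort": joint torques, N m; "tcp_pos": TCP position; "tcp_rot": TCP orientation; "force": force on the tool from outside, world axes, zero at the start; "wrist_torque": the same for the moment, N m; "gripper_width": opening from 0.0 (shut) to 1.0 (fully open); "grasp_force": force on a finger pad.
Only numpy, scipy, OpenCV 4.12 (cv2) and the standard library are available. Lean on these libraries where they do the work, as an engineer would, in place of code of your own. Each camera call takes 0.05 s, during which the arm holds its last target. There are 200 camera calls.

## Working session

There is one attempt and no reset: what is moved stays moved. The work goes in short steps, Python scripts to look and compute and a tool call to move; the robot and the scene stay as the last step left them, time stands still between calls to the robot, and variables do not carry over. Pictures are saved under pics/ and viewed, at most 13 in all, crops included, and the job is handed in when it is done.

Besides the shell and the picture viewer there is one more tool, called after "Emit:" by a JSON object that holds its "api" and its "payload". drive_tool: Moves the arm, as the interface text tells. Shift numbers are shares of 1000 mm and turn numbers shares of 45 degrees, none past 1 either way. Its arguments: {"type":"object","properties":{"plan":{"type":"array"},"fingers":{"type":"number"},"squeeze":{"type":"number"}},"required":["plan"]}

```bash
mkdir -p pics; ls; cat > h.py <<'E'
from plant import *
import numpy as np, cv2
from scipy.spatial.transform import Rotation as R
def rot(a):
    a=np.array(a,float)
    return a if a.shape==(3,3) else (R.from_quat(a).as_matrix() if a.size==4 else R.from_rotvec(a).as_matrix())
def ray(p,uv):
    d=np.linalg.inv(p["camera_matrix"])@np.array([uv[0],uv[1],1.0]); return rot(p["attitude"])@d
def at_z(p,uv,z):
    d=ray(p,uv); o=np.array(p["position"]); return o+d*(z-o[2])/d[2]
def at_d(p,uv):
    u,v=int(round(uv[0])),int(round(uv[1])); return np.array(p["position"])+ray(p,uv)*p["depth"][v,u]
def proj(p,X):
    c=rot(p["attitude"]).T@(np.array(X)-p["position"]); c=p["camera_matrix"]@c; return c[:2]/c[2]
def save(p,n,crop=None,s=1):
    im=p["pixels"][:,:,::-1]
    if crop: im=im[crop[1]:crop[3],crop[0]:crop[2]]
    cv2.imwrite("pics/"+n,cv2.resize(im,None,fx=s,fy=s))
E
python3 - <<'E'
from h import *
np.set_printoptions(precision=4,suppress=True)
s=sense(); print(s)
for n in ("top","scene"):
    p=capture(n); save(p,n+"0.png"); print(n,p["position"],p["attitude"],p["camera_matrix"])
    for q,z in (("fixture_base",0),("rail_face",.06),("pin0_tip",.067),("pin1_tip",.067),("hole0",.075),("hole1",.075),("carrier_edge",.06),("carrier_board",.072),("clamp_pivot",.1),("clamp_knob",.1),("battery",0),("solder_spool",0),("flux_bottle",0),("side_cutters",0)):
        for r in place_of(p,q)[:1]: print(q,np.round(r["position"],1),round(r["p"],2),at_z(p,r["position"],z),at_d(p,r["position"]))
E
```

```text
pics
{'time_s': 0.0, 'q': array([-1.2668,  0.6293,  0.0385,  1.5184, -0.027 ,  0.9962, -0.02  ]), 'qd': array([ 0.0013,  0.0006, -0.003 ,  0.0001,  0.0014,  0.0001,  0.0016]), 'effort': array([  0.001 , -54.973 ,   1.1446, -18.6638,  -0.052 ,   0.0237,
         0.0002]), 'tcp_pos': array([0.2347, 0.6054, 0.1709]), 'tcp_rot': array([-0.5775, -3.0878,  0.0029]), 'force': array([-0.2622, -0.2176, -0.6723]), 'wrist_torque': array([ 0.0087, -0.0019, -0.0061]), 'grasp_force': 0.0, 'gripper_width': 1.0011770890294573}
top [ 0.3992 -0.0693  0.962 ] [-2.1574  2.1131 -0.1628] [[472.1126   0.     317.826 ]
 [  0.     472.1126 242.4729]
 [  0.       0.       1.    ]]
fixture_base [237.8 228.1] 0.72 [0.5803 0.1057 0.    ] [0.5658 0.0917 0.0768]
rail_face [199.4 235.6] 0.94 [0.5526 0.1687 0.06  ] [0.5523 0.1682 0.0618]
pin0_tip [209.9 253.3] 0.84 [0.5175 0.1446 0.067 ] [0.5164 0.1427 0.075 ]
pin1_tip [204.6 216.8] 0.83 [0.5886 0.159  0.067 ] [0.5863 0.1562 0.078 ]
hole0 [212.4 213.4] 0.91 [0.5939 0.1424 0.075 ] [0.5971 0.1458 0.0607]
hole1 [212.4 213.4] 0.91 [0.5939 0.1424 0.075 ] [0.5971 0.1458 0
[... 1094 characters left out ...]
ole0 [247.3 211.9] 0.77 [0.5141 0.1304 0.075 ] [0.5159 0.1332 0.0723]
hole1 [247.3 211.9] 0.77 [0.5141 0.1304 0.075 ] [0.5159 0.1332 0.0723]
carrier_edge [292.9 219. ] 0.77 [0.5749 0.0602 0.06  ] [0.576  0.0614 0.0586]
carrier_board [274.3 207.5] 0.61 [0.5639 0.1041 0.072 ] [0.5609 0.1002 0.076 ]
clamp_pivot [245.8 178. ] 0.84 [0.566  0.1949 0.1   ] [ 0.6932  0.3828 -0.0634]
clamp_knob [258.4 168.3] 0.46 [0.6073 0.2027 0.1   ] [ 0.7447  0.3928 -0.0637]
battery [269.2 312.4] 0.77 [ 0.4082 -0.0509  0.    ] [ 0.401  -0.0612  0.015 ]
solder_spool [354. 350.] 0.59 [ 0.4562 -0.2218  0.    ] [ 0.4364 -0.239   0.0369]
side_cutters [389.5 390. ] 0.6 [ 0.4386 -0.3171  0.    ] [ 0.44   -0.3163 -0.0026]
```

```bash
python3 - <<'E'
from h import *
np.set_printoptions(precision=4,suppress=True)
p=capture("top"); save(p,"topc.png",(120,130,380,330),3)
print(R.from_rotvec(sense()["tcp_rot"]).as_matrix())
for q in ("carrier","clamp","fixture_base","carrier_board","rail_face"):
    for r in trace(p,q)[:1]:
        ys,xs=np.nonzero(r["mask"]); print(q,r["box"],r["p"],len(xs))
        np.save(q+".npy",r["mask"])
E
```

```text
[[-0.9324  0.3614 -0.    ]
 [ 0.3614  0.9324  0.0001]
 [ 0.0001  0.     -1.    ]]
carrier [177.6, 178.3, 97.6, 113.2] 0.74 5334
clamp [179.4, 196.3, 12.9, 33.2] 0.76 290
fixture_base [179.5, 175.3, 91.2, 114.7] 0.65 5310
carrier_board [224.0, 206.4, 27.5, 44.3] 0.81 911
rail_face [178.2, 175.3, 96.2, 117.2] 0.85 5434
```

View pics/topc.png

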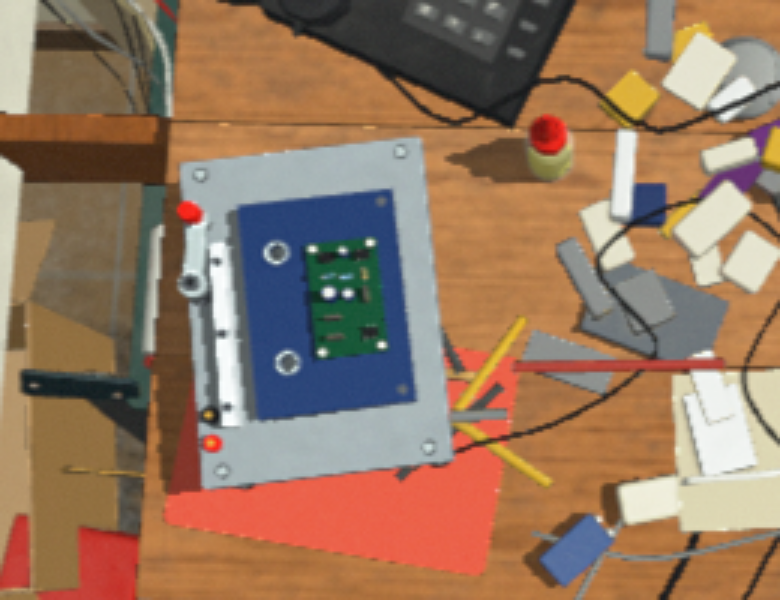

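Emit:
{"api": "drive_tool", "payload": {"plan": [[[0,0,-0.06,0],[-0.03,-0.02,-0.12,0],[-0.48,-0.36,-0.14,1],[-0.48,-0.36,-0.14,1],[-0.48,-0.36,-0.14,1],[-0.48,-0.36,-0.14,1],[-0.48,-0.36,-0.14,1],[-0.48,-0.36,-0.14,1]]]}}

```text
time_s: 2.8
tcp_pos: [0.4514, 0.2596, 0.3032]
tcp_rot: [1.715, 2.632, 0.001]
force: [0.7, 0.4, -0.3]
gripper_width: 0.998
grasp_force: 0.0
```

```bash
python3 - <<'E'
from h import *
np.set_printoptions(precision=4,suppress=True)
p=capture("top")
for q in ((197.3,271.7),(191,211)): print(at_z(p,q,.078))
s=sense();print(s["tcp_pos"],s["q"]);M=R.from_rotvec(s["tcp_rot"]).as_matrix();print(M)
print(M.T@(np.array([0.56,0.09,0.30])-s["tcp_pos"]))
E
```

```text
[0.4807 0.1637 0.078 ]
[0.5971 0.183  0.078 ]
[0.457  0.2494 0.3041] [-0.8039  0.3205  0.338   1.6875 -0.1068  1.1504 -0.0353]
[[-0.3923  0.9198  0.0054]
 [ 0.9198  0.3923 -0.0053]
 [-0.007   0.0029 -1.    ]]
[-0.187   0.0322  0.0055]
```

Emit:
{"api": "drive_tool", "payload": {"plan": [[[-0.06,0.01,0,0.15],[-0.12,0.02,0,0.3],[-0.18,0.03,0,0.3],[-0.18,0.03,0,0.3],[-0.18,0.03,0,0.3]]]}}

```text
time_s: 3.48
tcp_pos: [0.5503, 0.1094, 0.3026]
tcp_rot: [-2.012, -2.411, -0.0]
force: [1.0, 1.3, -0.3]
gripper_width: 0.999
grasp_force: 0.0
```

```bash
python3 - <<'E'
from h import *
np.set_printoptions(precision=4,suppress=True)
p=capture("wrist"); save(p,"w1.png")
s=sense();print(s["tcp_pos"]);M=R.from_rotvec(s["tcp_rot"]).as_matrix();print(M[:,:2].T, p["position"])
for q,z in (("fixture_base",0),("rail_face",.06),("pin0_tip",.067),("pin1_tip",.067),("hole0",.073),("hole1",.073),("carrier_edge",.06),("carrier_board",.072),("clamp_pivot",.1),("clamp_knob",.1)):
    for r in place_of(p,q)[:2]: print(q,np.round(r["position"],1),round(r["p"],2),at_z(p,r["position"],z),at_d(p,r["position"]))
E
```

```text
[0.5501 0.1103 0.3026]
[[-0.1808  0.9835  0.0012]
 [ 0.9835  0.1808 -0.0006]] [0.5373 0.187  0.516 ]
rail_face [330.2 154.5] 0.72 [0.5513 0.1711 0.06  ] [0.5512 0.1712 0.0612]
pin0_tip [302.8 170.4] 0.69 [0.5198 0.1453 0.067 ] [0.5201 0.146  0.0746]
pin0_tip [329.6 199.7] 0.41 [0.5611 0.1138 0.067 ] [0.5603 0.1162 0.0818]
pin1_tip [359.4 172.2] 0.57 [0.5926 0.1561 0.067 ] [0.5915 0.1567 0.0758]
hole0 [361. 180.] 0.71 [0.5959 0.1472 0.073 ] [0.5977 0.146  0.0599]
hole0 [300.7 181.3] 0.63 [0.5196 0.1316 0.073 ] [0.5192 0.1302 0.0614]
hole1 [361. 180.] 0.71 [0.5959 0.1472 0.073 ] [0.5977 0.146  0.0599]
hole1 [300.7 181.3] 0.63 [0.5196 0.1316 0.073 ] [0.5192 0.1302 0.0614]
carrier_edge [330.5 233.8] 0.55 [0.5715 0.066  0.06  ] [0.571  0.068  0.0678]
carrier_edge [356.5 180.9] 0.39 [0.592  0.1438 0.06  ] [0.5919 0.1438 0.0606]
carrier_board [332.4 212.5] 0.58 [0.5677 0.0984 0.072 ] [0.5661 0.1031 0.0957]
carrier_board [332.1 155.7] 0.36 [0.5536 0.1705 0.072 ] [0.554 0.17  0.059]
clamp_pivot [352.3 135.8] 0.94 [0.5716 0.1981 0.1   ] [0.5723 0.1983 0.0906]
clamp_knob [386.  145.7] 0.95 [0.613  0.1942 0.1   ] [0.6113 0.194  0.109 ]
```

View pics/w1.png

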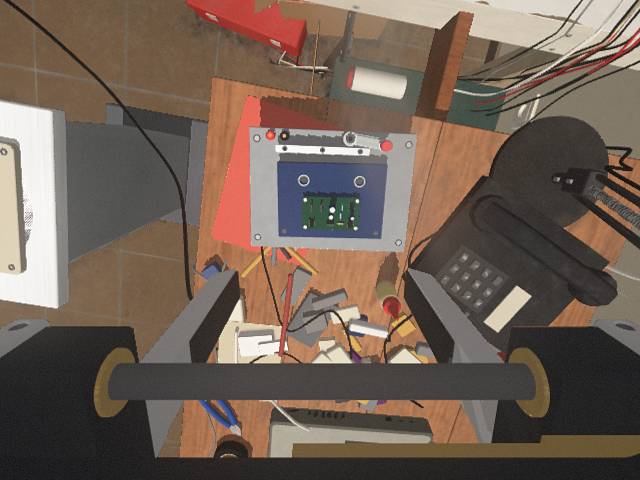

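```bash
cat >> h.py <<'E'
def cloud(p):
    v,u=np.mgrid[0:480,0:640]; d=p["depth"]
    c=np.stack([u,v,np.ones_like(u)],-1)@np.linalg.inv(p["camera_matrix"]).T*d[...,None]
    return c@rot(p["attitude"]).T+p["position"]
def rect(m,P,z):
    # plane-intersect mask contour pixels at height z, fit min-area rectangle (mm)
    n,l,st,_=cv2.connectedComponentsWithStats(m.astype(np.uint8)); k=1+np.argmax(st[1:,4]); m=(l==k)
    c=max(cv2.findContours(m.astype(np.uint8),0,1)[0],key=len)[:,0]
    X=np.array([at_z(P,q,z)[:2] for q in c],np.float32)*1000
    (cx,cy),(w,h),a=cv2.minAreaRect(X)
    if w<h: w,h,a=h,w,a+90
    a=(a+90)%180-90
    return np.round([cx,cy,w,h,a],1)
def fits(p):
    C=cloud(p); hsv=cv2.cvtColor(p["pixels"],cv2.COLOR_RGB2HSV); z=C[...,2]
    near=(abs(C[...,0]-.56)<.16)&(abs(C[...,1]-.12)<.14)&(p["depth"]>0)
    print("base",rect(near&(z>.045)&(z<.13),p,.06))
    b=near&(z>.05)&(z<.11)&(hsv[...,0]>100)&(hsv[...,0]<130)&(hsv[...,1]>110)
    b=cv2.morphologyEx(b.astype(np.uint8),cv2.MORPH_OPEN,np.ones((3,3)))
    print("carrier",rect(b,p,.072))
    r=near&(z>.068)&(z<.09)&(hsv[...,2]>190)&(hsv[...,1]<40)
    print("rail",rect(r,p,.078))
    g=cv2.cvtColor(p["pixels"],cv2.COLOR_RGB2GRAY)
    # bright steel rims inside carrier outline
    n,l,st,ce=cv2.connectedComponentsWithStats((cv2.morphologyEx(b,cv2.MORPH_CLOSE,np.ones((25,25)))*(hsv[...,1]<90)*(hsv[...,2]>120)).astype(np.uint8))
    for i in range(1,n):
        if st[i,4]>12 and st[i,2]<20 and st[i,3]<20:
            q=(st[i,0]+(st[i,2]-1)/2,st[i,1]+(st[i,3]-1)/2); print("rim",st[i],q,np.round(at_z(p,q,.0745)[:2]*1000,1))
E
python3 - <<'E'
from h import *
np.set_printoptions(precision=4,suppress=True)
for n in ("top","wrist"):
    p=capture(n); print(n); fits(p)
save(p,"w2.png",(240,110,430,260),4)
E
```

```text
top
base [559.1 121.1 216.6 160.8   7.8]
carrier [562.1 111.4 140.2 100.    8.8]
rail [502.4 168.1  42.4  10.9   8. ]
rim [208 210   9   8  41] (np.float64(212.0), np.float64(213.5)) [593.8 143.2]
rim [227 225   5   5  18] (np.float64(229.0), np.float64(227.0)) [568.  109.1]
rim [204 237   4  10  34] (np.float64(205.5), np.float64(241.5)) [539.  152.5]
rim [212 247   8   8  39] (np.float64(215.5), np.float64(250.5)) [522.1 132.5]
wrist
base [560.2 123.3 215.4 159.6   7.9]
carrier [571.3 130.5   3.9   3.9  10.3]
rail [534.3 175.1 105.7   8.4   7.9]
```

View pics/w2.png

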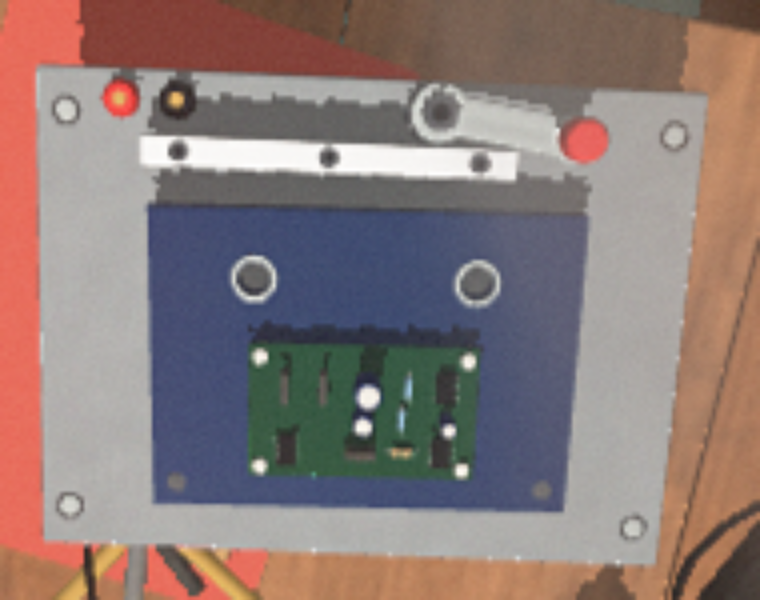

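Emit:
{"api": "drive_tool", "payload": {"plan": [[[-0.06,0.008,0.02,0.056],[-0.07,0.008,0.08,0.056],[-0.07,0.008,0.14,0.056],[-0.07,0.008,0.2,0.056],[-0.07,0.008,0.215,0.056],[-0.07,0.008,0.215,0.056],[-0.07,0.008,0.215,0.056]]]}}

```text
time_s: 5.0
tcp_pos: [0.5733, 0.0412, 0.0901]
tcp_rot: [2.063, 2.365, 0.005]
force: [-0.2, -0.3, -0.1]
gripper_width: 1.002
grasp_force: 0.0
```

```bash
cat >> h.py <<'E'
def st():
    s=sense();M=R.from_rotvec(s["tcp_rot"]).as_matrix();a=np.radians(7.85)
    B=np.array([[np.cos(a),np.sin(a)],[-np.sin(a),np.cos(a)]])
    print("t",s["time_s"],"tcp",s["tcp_pos"],"base-frame mm",np.round(B@(s["tcp_pos"][:2]*1000-[559.5,122]),1),"yaw",np.degrees(np.arctan2(M[1,1],M[0,1])),"tooldn",M[:,2],"F base",np.round(B@s["force"][:2],2),s["force"][2])
E
python3 - <<'E'
from h import *
np.set_printoptions(precision=4,suppress=True)
st(); p=capture("wrist"); save(p,"w3.png")
E
```

```text
t 5.0 tcp [0.5733 0.0412 0.0901] base-frame mm [  2.6 -81.9] yaw 7.794582856370049 tooldn [ 0.0043  0.0004 -1.    ] F base [-0.22 -0.28] -0.12376429647880194
```

View pics/w3.png

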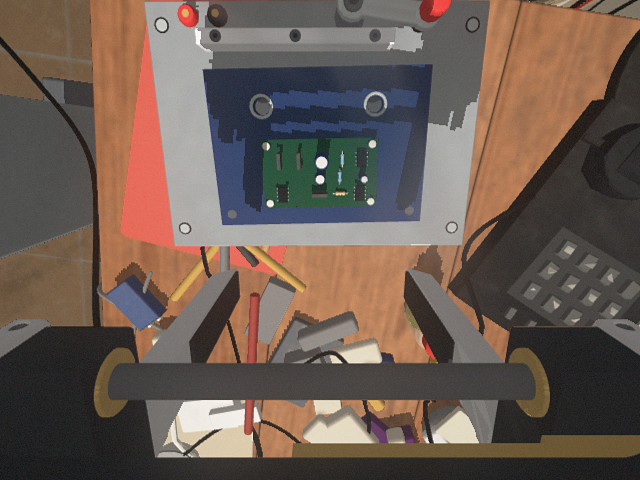

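Emit:
{"api": "drive_tool", "payload": {"plan": [[[0,0,0.013,0],[0,0,0.027,0],[0,0,0.027,0],[0.003,0,0.027,0],[0.006,0,0.027,0],[0.008,0,0.027,0],[0.01,0,0.027,0],[0.012,0,0.027,0]]]}}

```text
time_s: 6.05
tcp_pos: [0.5695, 0.0533, 0.0609]
tcp_rot: [2.065, 2.367, 0.0]
force: [-0.8, -0.4, -0.8]
gripper_width: 0.999
grasp_force: 0.0
```

```bash
python3 - <<'E'
from h import *
np.set_printoptions(precision=4,suppress=True)
st()
p=capture("top"); fits(p)
E
```

```text
t 6.05 tcp [0.5695 0.0533 0.0609] base-frame mm [  0.6 -69.4] yaw 7.7932044631043285 tooldn [ 0.0002  0.     -1.    ] F base [-0.85 -0.33] -0.832452218593072
base [523.7 116.2 160.8 145.2 -82.2]
carrier [537.7 134.9  98.7  44.    9.2]Traceback (most recent call last):
  File "<stdin>", line 4, in <module>
  File "h.py", line 40, in fits
    print("rail",rect(r,p,.078))
                 ~~~~^^^^^^^^^^
  File "h.py", line 25, in rect
    n,l,st,_=cv2.connectedComponentsWithStats(m.astype(np.uint8)); k=1+np.argmax(st[1:,4]); m=(l==k)
                                                                       ~~~~~~~~~^^^^^^^^^^
    return _wrapfunc(a, 'argmax', axis=axis, out=out, **kwds)
    return bound(*args, **kwds)
ValueError: attempt to get argmax of an empty sequence
```

Emit:
{"api": "drive_tool", "payload": {"plan": [[[0,0,-0.002,0],[0.001,0,-0.002,0],[0.002,0,-0.002,0],[0.003,0,-0.002,0],[0.004,0,-0.002,0],[0.005,0,-0.002,0],[0.006,0,-0.002,0],[0.007,0,-0.002,0]]]}}

```text
time_s: 7.1
tcp_pos: [0.5685, 0.0601, 0.0627]
tcp_rot: [-2.065, -2.367, 0.0]
force: [-0.9, 0.1, -0.3]
gripper_width: 0.998
grasp_force: 0.0
```

```bash
python3 - <<'E'
from h import *
np.set_printoptions(precision=4,suppress=True)
st()
p=capture("wrist"); save(p,"w4.png")
for q in ("hole0","hole1","pin0_tip","pin1_tip","rail_face","carrier_edge"):
    for r in place_of(p,q)[:2]: print(q,np.round(r["position"],1),round(r["p"],2))
E
```

```text
t 7.1 tcp [0.5685 0.0601 0.0627] base-frame mm [  0.5 -62.5] yaw 7.7897975516475295 tooldn [-0.0001  0.     -1.    ] F base [-0.83  0.26] -0.3459508973899065
hole0 [257.8 138.3] 0.9
hole1 [257.8 138.3] 0.9
pin0_tip [257.7 115.3] 0.86
pin1_tip [383.6 119.6] 0.85
rail_face [319.3  78. ] 0.74
carrier_edge [320.9 258.8] 0.85
```

View pics/w4.png

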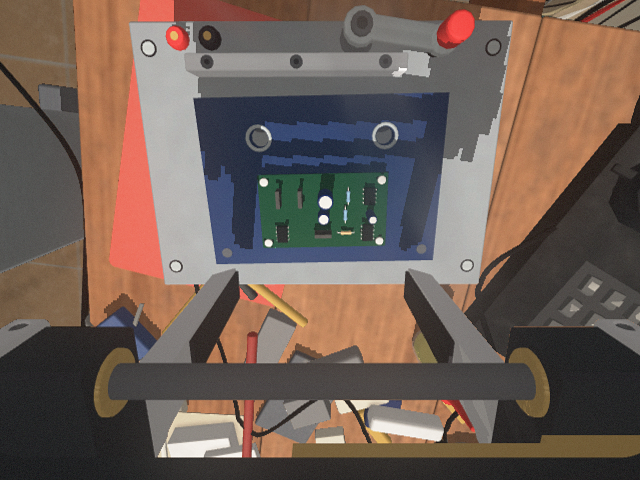

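Emit:
{"api": "drive_tool", "payload": {"plan": [[[0.001,0,0,0],[0.002,0,0,0],[0.003,0,0,0],[0.004,0,0,0],[0.005,0,0,0],[0.006,0,0,0],[0.007,0,0,0],[0.008,0,0,0]]]}}

```text
time_s: 8.45
tcp_pos: [0.5674, 0.0681, 0.0628]
tcp_rot: [-2.065, -2.367, -0.0]
force: [-0.6, -0.2, -0.6]
gripper_width: 1.0
grasp_force: 0.0
```

```bash
python3 - <<'E'
from h import *
np.set_printoptions(precision=4,suppress=True)
st()
p=capture("wrist"); save(p,"w5.png",(120,0,520,300),2)
for q in ("hole0","hole1","pin0_tip","pin1_tip","rail_face","carrier_edge"):
    for r in place_of(p,q)[:2]: print(q,np.round(r["position"],1),round(r["p"],2))
E
```

```text
t 8.45 tcp [0.5674 0.0681 0.0628] base-frame mm [  0.5 -54.5] yaw 7.792704958959325 tooldn [-0.  0. -1.] F base [-0.66 -0.08] -0.5961077683605799
hole0 [258.5 153.5] 0.85
hole0 [386.2 151.2] 0.66
hole1 [258.5 153.5] 0.85
hole1 [386.2 151.2] 0.66
pin0_tip [261.7 130. ] 0.64
pin1_tip [382.4 134.3] 0.73
rail_face [319.7  89.7] 0.84
rail_face [323.8 270.3] 0.23
carrier_edge [323.3 269.1] 0.8
```

View pics/w5.png

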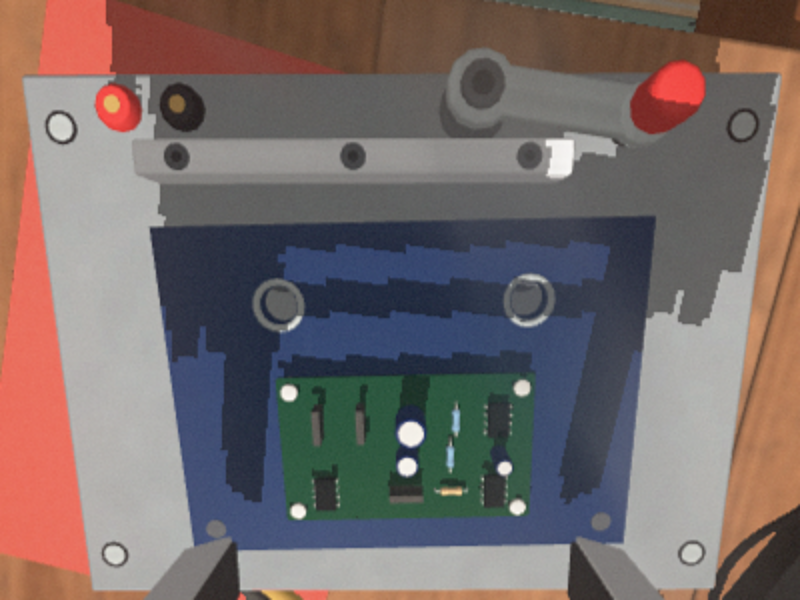

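```bash
cat >> h.py <<'E'
A=np.radians(7.85); BM=np.array([[np.cos(A),np.sin(A)],[-np.sin(A),np.cos(A)]])
def bf(X): return np.round(BM@(np.asarray(X)[:2]*1000-[559.5,122]),1)
def look(zh=.0745,full=None):
    st(); p=capture("wrist")
    if full: save(p,full,(120,0,520,300),2)
    hsv=cv2.cvtColor(p["pixels"],cv2.COLOR_RGB2HSV); b=((hsv[...,0]>100)&(hsv[...,0]<130)&(hsv[...,1]>90)).astype(np.uint8)
    # exact plate corners: fit lines to front edge / back edge of the blue region
    def tr(q,z):
        r=place_of(p,q)
        return [(bf(at_z(p,x["position"],z)),round(x["p"],2)) for x in r[:2]]
    print("rail",tr("rail_face",.06)); print("holes",tr("hole0",zh)); print("edge",tr("carrier_edge",.06)); print("pivot",tr("clamp_pivot",.1)); print("board",tr("carrier_board",.072))
    b=cv2.morphologyEx(b,cv2.MORPH_OPEN,np.ones((3,3)))
    n,l,s,_=cv2.connectedComponentsWithStats(b); lab=l[:300]; k=np.bincount(lab[lab>0]).argmax(); m=l==k
    u0,u1=s[k,0]+15,s[k,0]+s[k,2]-45
    for nm,z,f in (("back",zh+.002,lambda c:c.min()-.5),("front",.068,lambda c:c.max()+.5)):
        P=np.array([bf(at_z(p,(u,f(np.nonzero(m[:,u])[0])),z)) for u in range(u0,u1,3) if m[:,u].any()])
        g=abs(P[:,1]-np.median(P[:,1]))<4; P=P[g]; a=np.polyfit(P[:,0],P[:,1],1); print(nm,"y at x=0",round(a[1],1),"slope deg",round(np.degrees(np.arctan(a[0])),2))
    for nm,z,f in (("left",.072,lambda c:c.min()-.5),("right",.072,lambda c:c.max()+.5)):
        v0=s[k,1]+20; P=np.array([bf(at_z(p,(f(np.nonzero(m[v])[0]),v),z)) for v in range(v0,v0+s[k,3]-50,3)])
        print(nm,np.round(np.median(P[:,0]),1))
    return p
E
python3 - <<'E'
from h import *
np.set_printoptions(precision=4,suppress=True)
look()
E
```

```text
t 8.8 tcp [0.5674 0.0679 0.0628] base-frame mm [  0.5 -54.6] yaw 7.786024420560464 tooldn [-0. -0. -1.] F base [ 0.47 -0.07] 0.3508131499936293
rail [(array([ 2.4, 52.9]), 0.98)]
holes [(array([36.3, 20.1]), 0.69), (array([-34. ,  28.5]), 0.65)]
edge [(array([  2.4, -59.6]), 0.78)]
pivot [(array([22. , 70.6]), 0.77), (array([-107.7,  -87.5]), 0.18)]
board [(array([  3.1, -23.2]), 0.8)]
back y at x=0 35.1 slope deg -4.08
front y at x=0 -59.2 slope deg 0.57
left -66.8
right 52.8
```

```bash
python3 - <<'E'
from h import *
np.set_printoptions(precision=4,suppress=True)
p=capture("wrist"); s=sense(); M=R.from_rotvec(s["tcp_rot"]).as_matrix()
for o in ([0,-.047,0],[0,.047,0],[-.008,-.047,0],[.008,-.047,0],[.008,-.047,-.03],[-.008,-.047,-.03]): print(o,proj(p,s["tcp_pos"]+M@np.array(o)))
C=cloud(p)
for v in range(255,300,5): print(v,[(np.round(C[v,u,2]*1000),bf(C[v,u])) for u in (225,228,232,320)])
save(p,"w6.png",(190,240,290,315),8)
E
```

```text
[0, -0.047, 0] [249.6007 262.8855]
[0, 0.047, 0] [390.9152 262.8471]
[-0.008, -0.047, 0] [250.2873 274.0929]
[0.008, -0.047, 0] [248.9009 251.4615]
[0.008, -0.047, -0.03] [238.1744 267.9468]
[-0.008, -0.047, -0.03] [239.9935 293.4872]
255 [(np.float64(70.0), array([-60.3, -46.5])), (np.float64(69.0), array([-58.5, -46.7])), (np.float64(70.0), array([-55.9, -46.6])), (np.float64(77.0), array([  0.4, -44.2]))]
260 [(np.float64(70.0), array([-60.6, -50. ])), (np.float64(70.0), array([-58.6, -49.9])), (np.float64(69.0), array([-56.4, -50.4])), (np.float64(69.0), array([  0.4, -50.2]))]
265 [(np.float64(69.0), array([-61. , -53.5])), (np.float64(70.0), array([-59. , -53.4])), (np.float64(70.0), array([-56.4, -53.5])), (np.float64(70.0), array([  0.4, -53.4]))]
270 [(np.float64(67.0), array([-61.9, -57.8])), (np.float64(100.0), array([-50.2, -44.9])), (np.float64(100.0), array([-48.2, -45.1])), (np.float64(69.0), array([  0.4, -57.2]))]
275 [(np.float64(107.0), array([-50., -45.])), (np.float64(108.0), array([-48.2, -44.7])), (np.float64(104.0), array([-47.2, -46.3])), (np.float64(60.0), array([  0.3, -64.4]))]
280 [(np.float64(114.0), array([-48. , -44.8])), (np.float64(112.0), array([-47.1, -45.7])), (np.float64(110.0), array([-45.6, -46.5])), (np.float64(60.0), array([  0.3, -68. ]))]
285 [(np.float64(118.0), array([-47. , -45.8])), (np.float64(115.0), array([-46.4, -47.1])), (np.float64(110.0), array([-45.9, -49.5])), (np.float64(60.0), array([  0.3, -71.9]))]
290 [(np.float64(124.0), array([-45.6, -46. ])), (np.float64(118.0), array([-45.7, -48.5])), (np.float64(111.0), array([-45.8, -51.8])), (np.float64(61.0), array([  0.3, -75. ]))]
295 [(np.float64(125.0), array([-45.4, -48.1])), (np.float64(119.0), array([-45.8, -51.1])), (np.float64(111.0), array([-45.9, -54.7])), (np.float64(-1.0), array([  -0.1, -108.5]))]
```

View pics/w6.png

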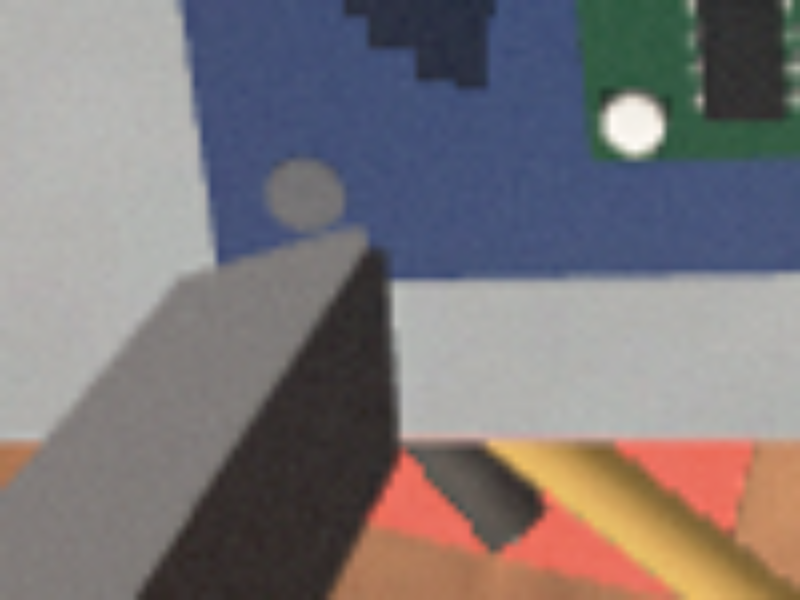

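Emit:
{"api": "drive_tool", "payload": {"plan": [[[-0.013,0,0,0],[-0.026,0,0,0],[-0.026,0,0,0],[-0.026,0,0.008,0],[-0.026,0,0.016,0],[-0.026,0,0.022,0],[-0.026,0,0.026,0],[-0.026,0,0.026,0]]]}}

```text
time_s: 10.15
tcp_pos: [0.5707, 0.0423, 0.0364]
tcp_rot: [-2.065, -2.367, 0.001]
force: [0.1, 0.2, -0.8]
gripper_width: 0.999
grasp_force: 0.0
```

```bash
python3 - <<'E'
from h import *
np.set_printoptions(precision=4,suppress=True)
p=look(); save(p,"w7.png",(170,200,470,350),2.6)
s=sense(); M=R.from_rotvec(s["tcp_rot"]).as_matrix()
print(proj(p,s["tcp_pos"]+M@np.array([.008,-.047,-.03])))
E
```

```text
t 10.15 tcp [0.5707 0.0423 0.0364] base-frame mm [  0.2 -80.5] yaw 7.800129257793347 tooldn [-0.0007 -0.0001 -1.    ] F base [0.15 0.21] -0.8025385462320066
rail [(array([ 0.8, 51.6]), 0.92)]
holes [(array([-33.9,  18.3]), 0.91), (array([38.8, 19.3]), 0.77)]
edge [(array([  2.3, -60.7]), 0.78)]
pivot [(array([  2.3, -47.6]), 0.7), (array([-101.8,  -90.3]), 0.46)]
board [(array([-120. , -107.5]), 0.62)]
back y at x=0 26.5 slope deg 1.1
front y at x=0 -59.5 slope deg 1.09
left -50.7
right 69.9
[238.7133 268.4933]
```

View pics/w7.png

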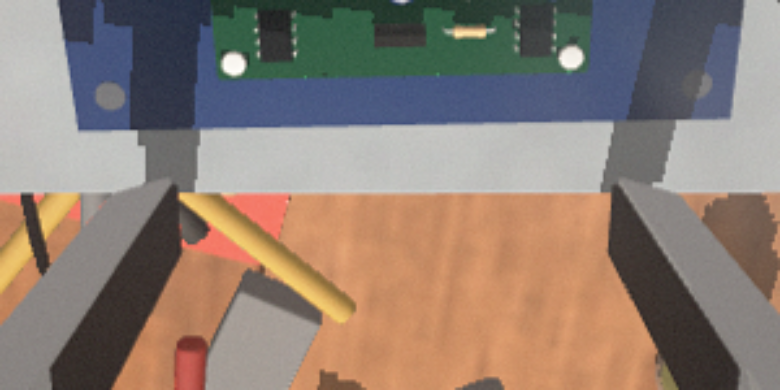

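Emit:
{"api": "drive_tool", "payload": {"plan": [[[0,0,0.002,0],[0.004,0,0.002,0],[0.008,0,0.002,0],[0.012,0,0.002,0],[0.014,0,0.002,0],[0.015,0,0.002,0],[0.016,0,0.002,0],[0.017,0,0.002,0]]]}}

```text
time_s: 11.45
tcp_pos: [0.5688, 0.0588, 0.0348]
tcp_rot: [2.065, 2.367, -0.0]
force: [0.1, -1.1, 1.1]
gripper_width: 1.006
grasp_force: 0.5
```

```bash
python3 - <<'E'
from h import *
np.set_printoptions(precision=4,suppress=True)
p=look()
E
```

```text
t 11.45 tcp [0.5688 0.0588 0.0348] base-frame mm [  0.6 -63.9] yaw 7.7767337687171345 tooldn [ 0.0002 -0.0003 -1.    ] F base [-0.04 -1.14] 1.149790034038301
rail [(array([ 0.3, 51.4]), 0.66)]
holes [(array([37.2, 18.5]), 0.76), (array([-34. ,  16.3]), 0.68)]
edge [(array([  2.7, -58.7]), 0.74)]
pivot []
board [(array([  1.5, -23.3]), 0.56)]
back y at x=0 34.1 slope deg 0.87
front y at x=0 -59.5 slope deg 1.16
left -51.2
right 20.6
```

Emit:
{"api": "drive_tool", "payload": {"plan": [[[-0.008,0,-0.001,0],[-0.014,0,-0.001,0],[-0.014,0,-0.001,0],[-0.014,0,0.001,0],[-0.014,0,0.003,0],[-0.014,0,0.004,0],[-0.014,0,0.004,0]]]}}

```text
time_s: 12.62
tcp_pos: [0.5704, 0.0453, 0.0306]
tcp_rot: [-2.065, -2.367, 0.0]
force: [-0.3, 0.1, -0.4]
gripper_width: 1.003
grasp_force: 0.0
```

```bash
python3 - <<'E'
from h import *
np.set_printoptions(precision=4,suppress=True)
st(); p=capture("wrist"); C=cloud(p)
# lowest finger points on each finger: pixels nearer than bed by depth
X=C.reshape(-1,3); b=(BM@(X[:,:2].T*1000-np.array([[559.5],[122]]))).T
for lo,hi in ((-64,-43),(43,64)):
    m=(b[:,0]>lo)&(b[:,0]<hi)&(b[:,1]>-92)&(b[:,1]<-64)&(X[:,2]>.063)&(X[:,2]<.15)
    z=X[m,2]*1000; print(m.sum(), [ (k,(abs(z-k)<1).sum(), np.round(b[m][abs(z-k)<1,1].max(),1) if (abs(z-k)<1).any() else None) for k in range(62,90,2)])
E
```

```text
t 12.625 tcp [0.5704 0.0453 0.0306] base-frame mm [  0.4 -77.4] yaw 7.80295023438647 tooldn [-0.0004  0.     -1.    ] F base [-0.25  0.15] -0.4083303416304829
4708 [(62, np.int64(0), None), (64, np.int64(7), np.float64(-67.8)), (66, np.int64(38), np.float64(-67.6)), (68, np.int64(39), np.float64(-67.5)), (70, np.int64(49), np.float64(-67.4)), (72, np.int64(49), np.float64(-67.3)), (74, np.int64(67), np.float64(-67.2)), (76, np.int64(65), np.float64(-67.3)), (78, np.int64(63), np.float64(-67.5)), (80, np.int64(63), np.float64(-67.3)), (82, np.int64(69), np.float64(-67.4)), (84, np.int64(84), np.float64(-67.3)), (86, np.int64(64), np.float64(-67.4)), (88, np.int64(83), np.float64(-67.0))]
4711 [(62, np.int64(0), None), (64, np.int64(6), np.float64(-67.9)), (66, np.int64(40), np.float64(-67.7)), (68, np.int64(41), np.float64(-67.6)), (70, np.int64(52), np.float64(-67.6)), (72, np.int64(50), np.float64(-67.4)), (74, np.int64(57), np.float64(-67.4)), (76, np.int64(69), np.float64(-67.4)), (78, np.int64(59), np.float64(-67.4)), (80, np.int64(69), np.float64(-67.4)), (82, np.int64(69), np.float64(-67.5)), (84, np.int64(72), np.float64(-67.3)), (86, np.int64(79), np.float64(-67.3)), (88, np.int64(81), np.float64(-67.0))]
```

Emit:
{"api": "drive_tool", "payload": {"plan": [[[0,0,0.0015,0],[0.003,0,0.0015,0],[0.006,0,0.0015,0],[0.008,0,0.0015,0],[0.009,0,0.0015,0],[0.01,0,0.0015,0],[0.011,0,0.0015,0],[0.012,0,0.0015,0]]]}}

```text
time_s: 13.68
tcp_pos: [0.5691, 0.0569, 0.0293]
tcp_rot: [2.066, 2.367, -0.0]
force: [-0.2, -2.6, -0.5]
gripper_width: 0.998
grasp_force: 1.0
```

```bash
python3 - <<'E'
from h import *
np.set_printoptions(precision=4,suppress=True)
p=look()
E
```

```text
t 13.675 tcp [0.5691 0.0569 0.0293] base-frame mm [  0.6 -65.8] yaw 7.769346898896866 tooldn [ 0.0002 -0.0003 -1.    ] F base [-0.55 -2.6 ] -0.5131285511124182
rail [(array([ 1. , 51.9]), 0.61)]
holes [(array([-32.4,  22.1]), 0.95), (array([38.9, 21.8]), 0.63)]
edge [(array([  3.6, -55.2]), 0.69)]
pivot []
board [(array([  3.6, -19.3]), 0.75)]
back y at x=0 31.1 slope deg 0.65
front y at x=0 -56.5 slope deg -0.09
left -51.2
right 70.5
```

Emit:
{"api": "drive_tool", "payload": {"plan": [[[0.001,0,0,0],[0.002,0,0,0],[0.003,0,0,0],[0.004,0,0,0],[0.005,0,0,0],[0.006,0,0,0],[0.006,0,0,0]]]}}

```text
time_s: 14.85
tcp_pos: [0.5681, 0.0627, 0.0293]
tcp_rot: [2.065, 2.367, -0.001]
force: [0.1, -1.7, 0.9]
gripper_width: 1.001
grasp_force: 0.8
```

```bash
python3 - <<'E'
from h import *
np.set_printoptions(precision=4,suppress=True)
p=look()
save(p,"w8.png",(160,30,480,270),2.5)
E
```

```text
t 14.85 tcp [0.5681 0.0627 0.0293] base-frame mm [  0.4 -59.9] yaw 7.7886753178893855 tooldn [-0.0001 -0.0004 -1.    ] F base [-0.14 -1.74] 0.886574168339037
rail [(array([ 2.3, 52. ]), 0.69)]
holes [(array([36.9, 27.2]), 0.81), (array([-31.6,  27. ]), 0.76)]
edge [(array([  2.1, -51.2]), 0.72)]
pivot [(array([-27.8,  26.2]), 0.57)]
board [(array([  3.6, -12.4]), 0.68)]
back y at x=0 33.4 slope deg 1.36
front y at x=0 -50.0 slope deg 0.02
left -49.8
right 23.3
```

View pics/w8.png

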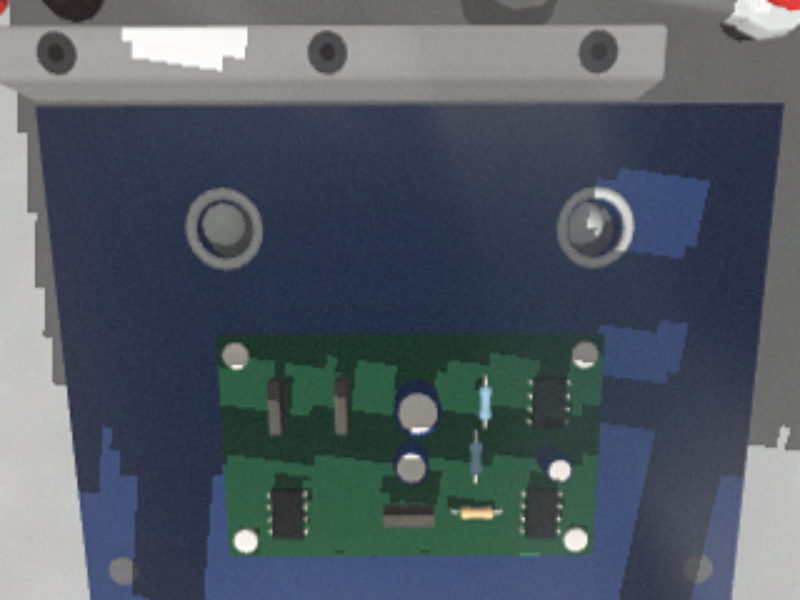

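```bash
cat >> h.py <<'E'
def flat(p):
    # plate height samples (mm) on bare plate spots given in base frame, plus bed reference
    X=cloud(p).reshape(-1,3); b=(BM@(X[:,:2].T*1000-np.array([[559.5],[122]]))).T
    def h(x,y,r=5):
        m=(abs(b[:,0]-x)<r)&(abs(b[:,1]-y)<r); return round(float(np.median(X[m,2])*1000),1) if m.any() else None
    print("z back L,C,R",h(-58,40),h(0,40),h(58,40),"front C",h(0,-44,3),"mid L,R",h(-58,0),h(58,0),"bed",h(-90,0),h(90,0))
E
python3 - <<'E'
from h import *
flat(capture("wrist"))
E
```

```text
z back L,C,R 68.4 68.3 68.3 front C 186.9 mid L,R 68.4 68.4 bed 60.4 60.3
```

Emit:
{"api": "drive_tool", "payload": {"plan": [[[-0.004,0,0,0],[-0.012,0,0,0],[-0.022,0,0,0],[-0.022,0,-0.05,0],[-0.022,0,-0.11,0],[-0.022,0,-0.17,0],[-0.022,0,-0.2,0],[-0.022,0,-0.2,0]]]}}

```text
time_s: 16.2
tcp_pos: [0.5729, 0.0406, 0.2318]
tcp_rot: [2.064, 2.364, 0.007]
force: [0.1, 0.6, -0.7]
gripper_width: 1.004
grasp_force: 0.0
```

Emit:
{"api": "drive_tool", "payload": {"plan": [[[0,0,0,0],[0,0,0,0],[0,0,0,0],[0,0,0,0],[0,0,0,0],[0,0,0,0]]], "fingers": 1, "squeeze": 10}}

```text
time_s: 16.95
tcp_pos: [0.5711, 0.0413, 0.2292]
tcp_rot: [-2.065, -2.367, 0.0]
force: [0.5, 0.5, -0.5]
gripper_width: 0.4
grasp_force: 0.0
```

```bash
cat >> h.py <<'E'
def clamp(p):
    C=cloud(p); hsv=cv2.cvtColor(p["pixels"],cv2.COLOR_RGB2HSV); z=C[...,2]
    red=((hsv[...,0]<8)|(hsv[...,0]>172))&(hsv[...,1]>150)&(z>.08)&(z<.115)&(abs(C[...,0]-.56)<.12)&(abs(C[...,1]-.17)<.1)
    P=C[red]; k=bf(np.median(P[P[:,2]>.104],0)) if (P[:,2]>.104).any() else bf(P.mean(0))
    print("knob",red.sum(),k,"theta",np.round(np.arctan2(70-k[1],k[0]-20),2))
E
python3 - <<'E'
from h import *
np.set_printoptions(precision=4,suppress=True)
p=look(.068); flat(p); clamp(p)
for n in ("wrist","top","scene"):
    p=capture(n); C=cloud(p); m=(C[...,0]>.48)&(C[...,0]<.74)&(C[...,1]>.14)&(C[...,1]<.32)&(C[...,2]>.115)&(p["depth"]>0)
    print(n,m.sum(),C[m].min(0) if m.any() else 0,C[m].max(0) if m.any() else 0)
    if n=="top": clamp(p)
E
```

```text
t 16.95 tcp [0.5711 0.0413 0.2292] base-frame mm [  0.5 -81.6] yaw 7.787500174107544 tooldn [-0.0001  0.     -1.    ] F base [0.56 0.47] -0.5114309348358169
rail [(array([ 0.3, 55.1]), 0.59)]
holes [(array([39.8, 26.6]), 0.79), (array([-33.8,  28.8]), 0.65)]
edge [(array([  0.4, -51.8]), 0.8)]
pivot [(array([21.6, 69. ]), 0.73)]
board [(array([  2.1, -15.3]), 0.6), (array([36.3, 24.9]), 0.5)]
back y at x=0 49.2 slope deg 0.84
front y at x=0 -49.9 slope deg -0.0
left -66.6
right -34.5
z back L,C,R 68.3 68.4 68.2 front C 68.5 mid L,R 68.3 68.4 bed 60.2 60.2
knob 53 [64.4 64.6] theta 0.12
wrist 0 0 0
top 0 0 0
knob 0 [nan nan] theta nan
scene 0 0 0h.py:81: RuntimeWarning: Mean of empty slice.
  P=C[red]; k=bf(np.median(P[P[:,2]>.104],0)) if (P[:,2]>.104).any() else bf(P.mean(0))
  ret = um.true_divide(
```

Emit:
{"api": "drive_tool", "payload": {"plan": [[[0.05,0.02,0,0],[0.1,0.04,0,0],[0.15,0.06,0,0],[0.172,0.064,0,0],[0.172,0.064,0.03,0],[0.172,0.064,0.06,0],[0.172,0.064,0.08,0],[0.172,0.064,0.08,0]]]}}

```text
time_s: 18.4
tcp_pos: [0.6099, 0.2189, 0.1479]
tcp_rot: [-2.066, -2.365, 0.006]
force: [0.1, 0.2, 0.4]
gripper_width: 0.005
grasp_force: 0.0
```

```bash
python3 - <<'E'
from h import *
np.set_printoptions(precision=4,suppress=True)
st(); print(sense()["gripper_width"]); p=capture("wrist"); save(p,"w9.png")
for n in ("top","scene"):
    q=capture(n); C=cloud(q); b=BM@(C[...,:2].reshape(-1,2).T*1000-np.array([[559.5],[122]])); z=C[...,2].ravel()
    m=(b[0]>40)&(b[0]<90)&(b[1]>70)&(b[1]<115)&(z>.115); print(n,m.sum(),z[m].min() if m.any() else 0)
E
```

```text
t 18.4 tcp [0.6099 0.2189 0.1479] base-frame mm [63.1 89.1] yaw 7.722054897738541 tooldn [-0.0033 -0.0019 -1.    ] F base [0.11 0.18] 0.440733709480319
0.00468969142876293
top 259 0.18327500958733123
scene 726 0.18262429636481003
```

View pics/w9.png

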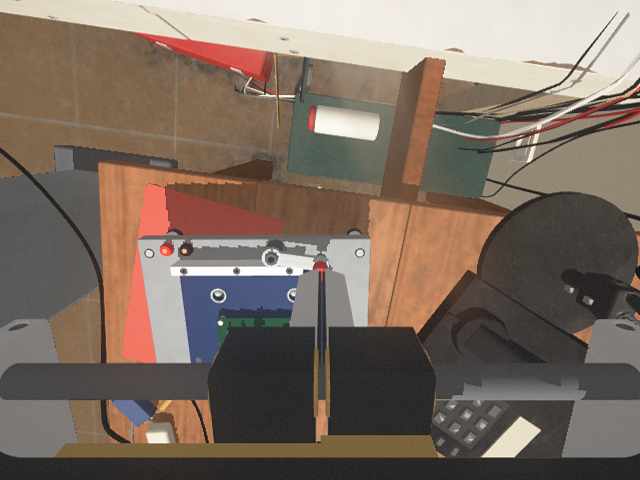

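Emit:
{"api": "drive_tool", "payload": {"plan": [[[0,0,0.03,0],[0,0,0.051,0],[0,0,0.051,0],[-0.006,0,0.051,0],[-0.012,-0.001,0.051,0],[-0.018,-0.003,0.051,0],[-0.024,-0.006,0.051,0],[-0.03,-0.01,0.051,0]]]}}

```text
time_s: 19.55
tcp_pos: [0.6052, 0.1887, 0.0984]
tcp_rot: [2.066, 2.367, 0.0]
force: [-0.2, 0.7, 1.0]
gripper_width: 0.004
grasp_force: 0.0
```

```bash
python3 - <<'E'
from h import *
np.set_printoptions(precision=4,suppress=True)
st(); p=capture("wrist"); flat(p); clamp(p)
E
```

```text
t 19.55 tcp [0.6052 0.1887 0.0984] base-frame mm [54.4 59.8] yaw 7.779744986482534 tooldn [ 0.0001  0.     -1.    ] F base [-0.14  0.71] 0.9514508063285565
z back L,C,R 68.6 68.5 68.5 front C None mid L,R 68.5 None bed 60.5 60.4
knob 327 [62.5 65.8] theta 0.1
```

```bash
python3 - <<'E'
from h import *
np.set_printoptions(precision=4,suppress=True)
p=capture("wrist"); s=sense(); print(proj(p,s["tcp_pos"]), proj(p,s["tcp_pos"]-[0,0,.03]))
C=cloud(p);X=C.reshape(-1,3); b=(BM@(X[:,:2].T*1000-np.array([[559.5],[122]]))).T
m=(b[:,0]>30)&(b[:,0]<85)&(b[:,1]>20)&(b[:,1]<90)
for k in range(80,150,4):
    g=m&(abs(X[:,2]*1000-k)<2); print(k,g.sum(),*( (b[g].min(0).round(),b[g].max(0).round()) if g.any() else ()))
save(p,"w10.png",(200,150,440,330),3.3)
E
```

```text
[320.8191 262.1416] [320.9405 248.2754]
80 187 [30. 53.] [68. 75.]
84 288 [30. 60.] [70. 76.]
88 523 [30. 61.] [69. 76.]
92 2 [58. 69.] [62. 71.]
96 36 [56. 66.] [68. 72.]
100 31 [56. 67.] [68. 72.]
104 40 [56. 66.] [68. 72.]
108 287 [57. 59.] [68. 72.]
112 2 [60. 65.] [61. 68.]
116 0
120 0
124 0
128 0
132 20 [50. 66.] [59. 69.]
136 59 [46. 66.] [63. 69.]
140 114 [43. 66.] [67. 69.]
144 128 [43. 66.] [66. 69.]
148 142 [42. 66.] [67. 69.]
```

View pics/w10.png

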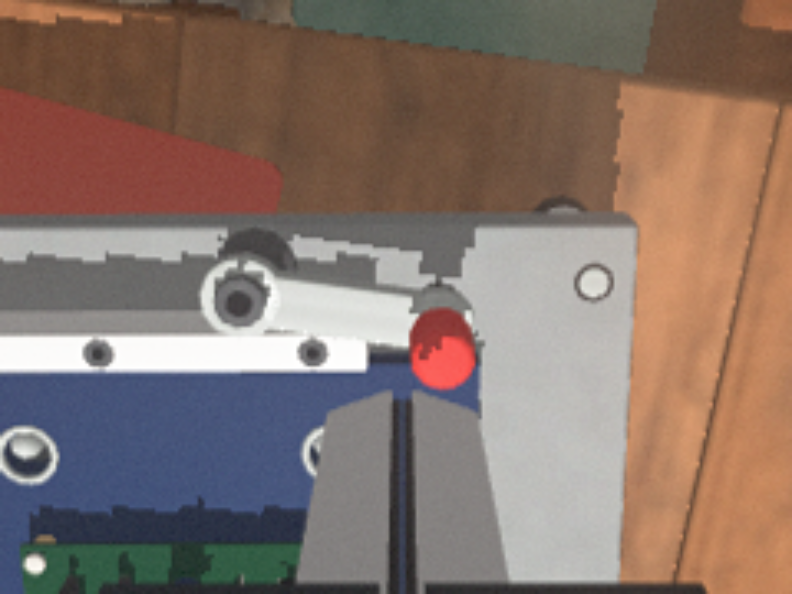

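Emit:
{"api": "drive_tool", "payload": {"plan": [[[0.02,0.01,0,0],[0.031,0.01,0,0],[0.031,0.01,0,0],[0.031,0.01,0.015,0],[0.031,0.01,0.03,0],[0.031,0.01,0.035,0],[0.031,0.01,0.035,0],[0.027,0.01,0.035,0]]]}}

```text
time_s: 20.65
tcp_pos: [0.6119, 0.2176, 0.0635]
tcp_rot: [2.065, 2.368, 0.001]
force: [-0.1, 0.1, 0.8]
gripper_width: 0.011
grasp_force: 0.0
```

```bash
cat >> h.py <<'E'
def fing(p):
    s=sense(); t=bf(s["tcp_pos"]); X=cloud(p).reshape(-1,3); b=(BM@(X[:,:2].T*1000-np.array([[559.5],[122]]))).T
    m=(abs(b[:,0]-t[0])<13)&(b[:,1]>t[1]+7)&(b[:,1]<t[1]+12)&(X[:,2]>.07)
    print("tip z",X[m,2].min() if m.any() else None)
E
python3 - <<'E'
from h import *
np.set_printoptions(precision=4,suppress=True)
st(); p=capture("wrist"); fing(p); clamp(p)
E
```

```text
t 20.65 tcp [0.6119 0.2176 0.0635] base-frame mm [65.  87.5] yaw 7.819043419915016 tooldn [ 0.0005  0.0004 -1.    ] F base [-0.06  0.1 ] 0.7849143814990133
tip z 0.09607266344865362
knob 15 [65.8 63.4] theta 0.14
```

Emit:
{"api": "drive_tool", "payload": {"plan": [[[-0.005,0,0,0],[-0.01,-0.001,0,0],[-0.015,-0.002,0,0],[-0.02,-0.004,0,0],[-0.025,-0.007,0,0],[-0.03,-0.01,0,0],[-0.034,-0.013,0,0],[-0.034,-0.013,0,0]]]}}

```text
time_s: 21.7
tcp_pos: [0.6025, 0.1814, 0.0632]
tcp_rot: [-2.065, -2.366, 0.002]
force: [-0.8, 0.4, -0.3]
gripper_width: 0.005
grasp_force: 0.3
```

```bash
python3 - <<'E'
from h import *
np.set_printoptions(precision=4,suppress=True)
st(); p=capture("wrist"); clamp(p); flat(p)
for n in ("top","scene"):
    q=capture(n); print(n,[(bf(at_z(q,r["position"],.1)),r["p"]) for r in place_of(q,"clamp_knob")])
E
```

```text
t 21.7 tcp [0.6025 0.1814 0.0632] base-frame mm [50.7 53. ] yaw 7.77075589968343 tooldn [-0.0013 -0.0003 -1.    ] F base [-0.74  0.51] -0.31744546692081804
knob 0 [nan nan] theta nan
z back L,C,R 68.5 68.5 189.4 front C None mid L,R 68.6 None bed 60.6 60.1
top [(array([51.2, 35.6]), 0.64)]
scene [(array([-59.3, -18.1]), 0.67), (array([34.1, 34.3]), 0.57)]h.py:81: RuntimeWarning: Mean of empty slice.
  P=C[red]; k=bf(np.median(P[P[:,2]>.104],0)) if (P[:,2]>.104).any() else bf(P.mean(0))
  ret = um.true_divide(
```

Emit:
{"api": "drive_tool", "payload": {"plan": [[[0.005,0.002,0,0],[0.005,0.014,0,0],[0.005,0.026,0,0],[0,0.026,0,0],[-0.008,0.026,0,0],[-0.016,0.026,0,0],[-0.02,0.026,0,0],[-0.02,0.022,0,0]]]}}

```text
time_s: 22.95
tcp_pos: [0.6279, 0.1644, 0.0634]
tcp_rot: [2.066, 2.366, 0.0]
force: [-0.1, 1.1, 0.1]
gripper_width: 0.006
grasp_force: 0.0
```

Emit:
{"api": "drive_tool", "payload": {"plan": [[[0,-0.005,0,0],[0,-0.01,0,0],[-0.001,-0.015,0,0],[-0.002,-0.02,0,0],[-0.003,-0.025,0,0],[-0.003,-0.03,0,0],[-0.003,-0.034,0,0],[-0.003,-0.034,0,0]]]}}

```text
time_s: 23.95
tcp_pos: [0.5931, 0.1581, 0.063]
tcp_rot: [-2.064, -2.366, 0.002]
force: [0.3, -1.1, 0.4]
gripper_width: 0.008
grasp_force: 0.5
```

```bash
python3 - <<'E'
from h import *
np.set_printoptions(precision=4,suppress=True)
st()
for n in ("wrist","top","scene"):
    q=capture(n); print(n,[(bf(at_z(q,r["position"],.1)),r["p"]) for r in place_of(q,"clamp_knob")])
E
```

```text
t 23.95 tcp [0.5931 0.1581 0.063 ] base-frame mm [38.3 31.2] yaw 7.811841807967579 tooldn [-0.0023  0.0007 -1.    ] F base [ 0.15 -1.11] 0.42536352959460266
wrist [(array([19.6, 27.1]), 0.9), (array([-96.3, -57.2]), 0.54)]
top [(array([18.4, 30.9]), 0.38), (array([ 0.8, -9.9]), 0.25)]
scene [(array([15.2, 30.6]), 0.65)]
```

Emit:
{"api": "drive_tool", "payload": {"plan": [[[0,-0.001,0,0],[0,-0.002,0,0],[0,-0.003,0,0],[0,-0.003,0,0]]]}}

```text
time_s: 24.75
tcp_pos: [0.592, 0.1572, 0.0635]
tcp_rot: [2.065, 2.367, 0.001]
force: [1.0, 0.0, -0.2]
gripper_width: 0.006
grasp_force: 0.6
```

Emit:
{"api": "drive_tool", "payload": {"plan": [[[0,-0.001,0,0],[0,-0.002,0,0],[0,-0.002,0,0],[0,-0.002,0,0]]]}}

```text
time_s: 25.25
tcp_pos: [0.5914, 0.1571, 0.0638]
tcp_rot: [2.064, 2.366, 0.004]
force: [4.2, 1.5, 1.2]
gripper_width: 0.003
grasp_force: 2.1
```

```bash
python3 - <<'E'
from h import *
np.set_printoptions(precision=4,suppress=True)
st(); print(sense()["grasp_force"])
E
```

```text
t 25.25 tcp [0.5914 0.1571 0.0638] base-frame mm [36.4 30.4] yaw 7.786906861275272 tooldn [ 0.0033  0.0005 -1.    ] F base [4.38 0.87] 1.2342101179201634
2.103404553781729
```

At the stop (4 N). Draw clear.

Emit:
{"api": "drive_tool", "payload": {"plan": [[[0,0.01,0,0],[0,0.02,0,0],[0,0.03,0,0],[0,0.03,-0.05,0],[0,0.03,-0.11,0],[-0.05,0.03,-0.17,0],[-0.1,0.0,-0.2,0],[-0.1,0.0,-0.2,0]]]}}

```text
time_s: 26.25
tcp_pos: [0.6038, 0.0528, 0.2662]
tcp_rot: [2.07, 2.358, 0.002]
force: [0.4, -0.6, -0.5]
gripper_width: 0.001
grasp_force: 0.0
```

```bash
python3 - <<'E'
from h import *
np.set_printoptions(precision=4,suppress=True)
p=look(.068); flat(p); clamp(p)
q=p; print([(bf(at_z(q,r["position"],.1)),r["p"]) for r in place_of(q,"clamp_knob")])
E
```

```text
t 26.25 tcp [0.6038 0.0528 0.2662] base-frame mm [ 34.4 -74.6] yaw 7.453469589820588 tooldn [ 0.0034 -0.0016 -1.    ] F base [ 0.34 -0.62] -0.5122304814359668
rail [(array([ 0.8, 50.7]), 0.69)]
holes [(array([-35.6,  27. ]), 0.71), (array([38.6, 29.8]), 0.61)]
edge [(array([ -1. , -53.4]), 0.86)]
pivot [(array([20. , 70.2]), 0.69)]
board [(array([  5.4, -14.1]), 0.78), (array([-32.4,  27.9]), 0.72)]
back y at x=0 48.6 slope deg 0.11
front y at x=0 -50.1 slope deg -0.45
left -66.3
right 58.2
z back L,C,R 68.3 68.2 68.4 front C 412.7 mid L,R 68.4 68.4 bed 60.7 60.4
knob 113 [19.8 28.5] theta 1.58
[(array([15.8, 27.6]), 0.57)]
```

Carrier flat, clamp at about 1.58 rad, arm clear.

```bash
python3 -c "
from plant import *
print(sign_off())"
```

```text
the job is handed in; nothing more can be done
None
```

The job is handed in: camera measurements show the carrier flat on the bed with both holes over the pins, the clamp at about 1.58 rad and the arm clear; sign-off returned no verdict, and I did not re-check the loose items on the desk.

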